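Find the full box of rivets and put it with the panels

TASK

Two identical closed card boxes of rivets stand on the bench; one is full, the other nearly empty, and only their weight tells which. Lift each box a few centimetres off the bench to compare them, putting a box down again before you lift the other; once both have been lifted, take the heavier one and set it down, without dropping it, flat on the middle of the pile of leather panels. Leave the lighter one standing flat on the bench.

Things in the scene. Friction and masses are not known exactly. Their poses are not given: they have to be found in the camera images.
- box_1: One of two identical closed boxes of rivets: kraft card with a dark teal lift-off lid, blank white label and a brass rivet on top; 84 mm along its x, 52 mm along its y, 36 mm high, rigid, the lid stays on. Origin at the centre of its underside, z up. Easily gripped across its 52 mm width (fingers closing along its y). Full, a box weighs 0.45 to 0.65 kg; nearly empty, 0.08 to 0.12 kg; nothing visible or in the name tells which it is.
- box_2: The other box, identical in size, looks and frame to box_1. The two stand 0.1 m or more apart, lid up, straight on the bench (z = 0). On their left (at y = 0.09 to 0.32, x = 0.44 to 0.58) stands a fixed grey tool block with upright tools reaching 0.33 m above the bench: pass well above or clear of it.
- panels: Pile of tan leather panels lying flat on the bench, fixed, about 240 mm along its x, 215 mm along its y; its flat top is 18 mm above its origin, which is at the centre of its underside (on the bench).

How it is judged:
By the outcome, as a careful person would: the job done as asked, in the order asked, and still so for the second after the job is handed in, with the robot touching nothing.
It also fails if it takes over 72 s, if anything falls off the work surface, if the arm or the gripper's body presses on something with over 40 N, if the wrist force passes 120 N, or if a joint passes its speed limit or range.

ROBOT

A 6-joint arm with a two-finger parallel gripper is mounted at the origin on the work surface; the furniture and walls round the work are solid. World frame = base frame: x ahead of the robot, y to its left, z up, the work surface at z = 0. Lengths are in m, angles in rad, forces in N, time in s.
With the tool pointing down it reaches from about 0.3 to 0.775 m from the base axis. Payload 14.6 kg.
Tool frame: the origin (TCP) lies between the finger pads; the fingertips stand 19 mm ahead of it and the grasp point (between the pads) is the TCP; z points along the fingers, y is the direction in which the jaws open and shut (so a half turn about z gives the same grasp; the last joint's range is limited). The gripper opens to 94 mm and grips with 3 to 60 N. Pads are 16 mm wide; open, the fingers measure 119 mm over their backs; the gripper's body (75 mm by 177 mm) begins 78 mm behind the grasp point.
Start: joints at [1.175, 0.3, 1.521, -0, 1.321, -0.067], TCP at [0.178, 0.521, 0.224] pointing down, gripper open.
Joint ranges: [-3.03, 3.03], [-0.79, 2.21], [0.23, 2.52], [-1.04, 4.18], [0, 3.07], [-2.55, 2.55]. Speed limits (rad/s): [2.22, 2.22, 2.57, 3.14, 3.14, 3.14].

INTERFACE

Orientations are given as [roll, pitch, yaw] about the fixed x, y, z axes, in that order (R = Rz(yaw) Ry(pitch) Rx(roll)).
In Python, from station import telemetry, vision, ctrl gives the robot as it stands. The module is installed in compiled form; this text tells all that it offers.
- The arm moves only by the shell command python3 -m creep 'ROWS' [FORCE]. ROWS is JSON, a list of rows, each a list of 3 entries, a list of its own where there are three numbers: the shift along the tool's x, y, z in units of 50 mm (1.0 is 50 mm), then the turn about the tool's z in units of 8 degrees (1.0 is 8 degrees), then the opening, from 0 (shut) to 1 (fully open). In form: [[[tx, ty, tz], twist, gripper], ...]. A call has 1 to 12 rows; each row is the pose to reach, as a shift and turn from the pose commanded when the call began, along the tool's axes at that moment; what a row does not reach only later rows make up. A row lasts 1/10 s, in which the tool goes at most 50 mm and 8.59 degrees, less where a joint would pass 70% of its speed; a pose out of reach is approached as far as the arm can. A call with a gripper value outside its range is refused whole. The fingers move at their own pace and stop on an object; FORCE is the grip in N (left out, the last holds). Time passes only in rows, so rows that repeat a pose let the fingers close. It gives the time, the measured TCP pose, the force and the opening at its end, in the units of the state.
- telemetry.get_obs(): the state, without advancing time (a new reading comes with each control period).
- vision.camera(name): name is "scene" or "top" or "wrist"; returns a dict with "img" (384x512x3 uint8, red, green, blue), "depth" (384x512 float32, m along the optical axis (not along the pixel's ray), 0 where there is no reading), "vertical_fov" (degrees; the focal length in pixels is half the picture's height over the tangent of half this angle, whatever the lens; pixels are square), "cx", "cy" (the principal point, pixels), "extrinsics" (4x4, takes a point from camera to world coordinates); the wrist camera has in their place "hand_eye" (4x4, takes a point from camera to tool coordinates, whose origin is the TCP and whose axes are the flange's). Camera axes: x right, y down, z forward; pixel columns grow to the right and rows downward; lengths in m; the calibration is good to about 2 mm. A picture is of the moment at which its call begins: read the wrist's pose just before it.
- ctrl.hand_in(): hands the job in, once; it reports no verdict.
The state is a dict: "time_s": time; "qpos": joint angles; "joint_vel": joint speeds; "tau": joint torques, N m; "ee_pos": TCP position; "eef_rot": TCP orientation; "force": force on the tool from outside, world axes, zero at the start; "moment": the same for the moment, N m; "grip_width": finger opening in m.
Only numpy, scipy, OpenCV 4.12 (cv2) and the standard library are available. Lean on these libraries where they do the work, as an engineer would, in place of code of your own. Each camera call takes 0.05 s, during which the arm holds its last target.

## Working session

There is one attempt and no reset: what is moved stays moved. The work goes in short steps, Python scripts to look and compute and a shell command to move; the robot and the scene stay as the last step left them, time stands still between calls to the robot, and variables do not carry over. Pictures are saved under pics/ and viewed, and the job is handed in when it is done.

```bash
mkdir -p pics; cat > h.py <<'E'
from station import telemetry, vision, ctrl
import numpy as np, cv2
from scipy.spatial.transform import Rotation as R
def obs():
    o=telemetry.get_obs()
    for k in ["time_s","ee_pos","eef_rot","force","grip_width"]: print(k,np.round(o[k],4))
    return o
def shot(n,f):
    c=vision.camera(n); cv2.imwrite('pics/'+f,c['img'][:,:,::-1]); return c
def world(c,u,v,z,E=None):
    E=c['extrinsics'] if E is None else E
    f=c['img'].shape[0]/2/np.tan(np.radians(c['vertical_fov'])/2)
    d=E[:3,:3]@np.array([(u-c['cx'])/f,(v-c['cy'])/f,1]); o=E[:3,3]
    return o+d*(z-o[2])/d[2]
def cloud(c):
    E=c['extrinsics'];f=c['img'].shape[0]/2/np.tan(np.radians(c['vertical_fov'])/2)
    v,u=np.mgrid[:384,:512];d=c['depth']
    P=np.stack([(u-c['cx'])/f*d,(v-c['cy'])/f*d,d],-1)
    return P@E[:3,:3].T+E[:3,3]
E
python3 - <<'E'
from h import *
o=obs();print(o['qpos'])
c=shot('top','top0.png');shot('scene','scene0.png')
print(c['extrinsics'],c['vertical_fov'])
E
```

```text
time_s 0.0
ee_pos [0.1775 0.5203 0.2239]
eef_rot [-3.1405e+00 -1.0000e-04  2.8128e+00]
force [0.3    0.3626 0.4136]
grip_width 0.0939
[ 1.17539840e+00  3.00481780e-01  1.52157342e+00  1.12514361e-05
  1.32066970e+00 -6.66204707e-02]
[[ 0.00311208 -0.99731072  0.07322321  0.54573181]
 [-0.99955173 -0.00528271 -0.02946904 -0.14761053]
 [ 0.02977661 -0.07309867 -0.9968801   0.88960247]
 [ 0.          0.          0.          1.        ]] 52.755632529294886
```

View pics/top0.png

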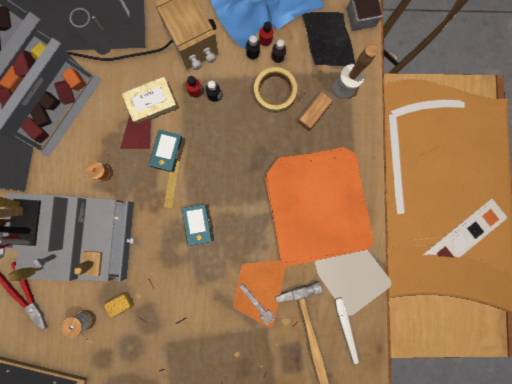

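View pics/scene0.png

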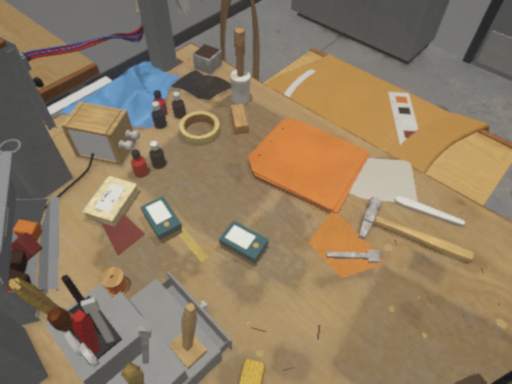

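The top view shows the teal boxes at about (166,150) and (197,224). The orange pile is at about (320,205), and the tool block is on the left at about (75,240).

```bash
python3 - <<'E'
from h import *
c=vision.camera('top'); im=c['img']; hsv=cv2.cvtColor(im,cv2.COLOR_RGB2HSV); W=cloud(c)
def rep(mask,z,amin):
    n,l,s,ce=cv2.connectedComponentsWithStats(mask.astype(np.uint8))
    for i in range(1,n):
        if s[i,4]<amin: continue
        cn=max(cv2.findContours((l==i).astype(np.uint8),0,2)[0],key=cv2.contourArea)
        hull=cv2.convexHull(cn)[:,0]
        P=np.array([world(c,u,v,z)[:2] for u,v in hull]).astype(np.float32)*1000
        r=cv2.minAreaRect(P); print(ce[i].round(),s[i,4],'rect mm',np.round(r[0],1),np.round(r[1],1),round(r[2],1),'z med',np.median(W[l==i][:,2]).round(4))
        b=cv2.boxPoints(r);print(b.round(0).tolist())
H,S,V=cv2.split(hsv)
rep((H>80)&(H<105)&(S>100)&(V>30)&(V<160),.036,150)
m=cv2.morphologyEx(((H>4)&(H<14)&(S>190)&(V>180)).astype(np.uint8),cv2.MORPH_OPEN,np.ones((5,5)))
print('orange');rep(m>0,.018,1000)
# heights map near
for (u,v) in [(152,100),(193,87),(214,92),(265,90),(98,172),(300,292),(345,82),(128,240),(60,240),(265,35),(200,30),(265,280),(90,265)]: print((u,v),W[v-3:v+4,u-3:u+4].reshape(-1,3).max(0).round(3))
E
```

```text
orange
(152, 100) [0.824 0.068 0.032]
(193, 87) [ 0.849 -0.025  0.065]
(214, 92) [ 0.838 -0.072  0.065]
(265, 90) [ 0.861 -0.188  0.003]
(98, 172) [0.658 0.18  0.048]
(300, 292) [ 0.396 -0.265  0.027]
(345, 82) [ 0.854 -0.357  0.083]
(128, 240) [0.51  0.111 0.042]
(60, 240) [0.514 0.217 0.127]
(265, 35) [ 0.971 -0.186  0.052]
(200, 30) [ 0.951 -0.047  0.106]
(265, 280) [ 0.419 -0.189  0.002]
(90, 265) [0.464 0.172 0.14 ]
```

```bash
python3 - <<'E'
from h import *
c=vision.camera('top'); im=c['img']; hsv=cv2.cvtColor(im,cv2.COLOR_RGB2HSV); W=cloud(c)
print(hsv[155,157],hsv[224,187],hsv[240,197],hsv[205,320])
for z,lo,hi,win,n in [(.036,.02,.045,(140,125,190,175),'boxA'),(.036,.02,.045,(175,195,225,255),'boxB'),(.018,.010,.03,(258,140,378,270),'pile')]:
    m=np.zeros((384,512),np.uint8);x0,y0,x1,y1=win
    m[y0:y1,x0:x1]=((W[...,2]>lo)&(W[...,2]<hi))[y0:y1,x0:x1]
    if n=='boxA' or n=='boxB': 
        m2=np.zeros_like(m);H=hsv[...,0].astype(int);m2[y0:y1,x0:x1]=((H>80)&(H<115)&(hsv[...,1]>60))[y0:y1,x0:x1]
    else:
        m2=np.zeros_like(m);m2[y0:y1,x0:x1]=((hsv[...,0]<16)&(hsv[...,1]>170)&(hsv[...,2]>150))[y0:y1,x0:x1]
    for k,mm in(('d',m),('c',m2)):
        cs=cv2.findContours(mm,0,2)[0]
        if not cs: print(n,k,'none');continue
        cn=max(cs,key=cv2.contourArea)
        P=np.array([world(c,u,v,z)[:2] for u,v in cn[:,0]]).astype(np.float32)*1000
        r=cv2.minAreaRect(P);print(n,k,[np.round(x,1) for x in r],'ztop',np.median(W[...,2][mm>0]).round(4))
E
```

```text
[ 25   7 230] [ 94  79 133] [ 91  55 131] [ 11 185 221]
boxA d [array([700.5,  27.7]), array([55. , 84.4]), np.float64(76.2)] ztop 0.0354
boxA c [array([700.8,  27.7]), array([53.3, 82.8]), np.float64(76.1)] ztop 0.0352
boxB d [array([537.6, -43.6]), array([83.7, 53.1]), np.float64(10.1)] ztop 0.0354
boxB c [array([537.7, -44.1]), array([82.1, 51.4]), np.float64(10.1)] ztop 0.0353
pile d [array([ 581.1, -312.7]), array([244.7, 214.4]), np.float64(9.5)] ztop 0.0177
pile c [array([ 575. , -289.4]), array([248.8, 266.2]), np.float64(10.4)] ztop 0.0176
```

```bash
cat >> h.py <<'E'
def go(x,y,z,yawdeg):
    o=obs(); Rm=R.from_euler('xyz',o['eef_rot']).as_matrix()
    d=Rm.T@(np.array([x,y,z])-o['ee_pos'])/0.05
    dy=(yawdeg-np.degrees(o['eef_rot'][2])+180)%360-180
    print('shift',d.round(2),'twist',round(-dy/8,2),'tilt',np.round(Rm[:,2],4))
E
python3 -m creep '[[[0,0,-1],-0.5,1],[[0,0,-2],-1.5,1],[[0,0,-3],-2.5,1],[[0,0,-3.8],-3.61,1],[[0,0,-4],-3.61,1],[[0,0,-4],-3.61,1]]' 15
python3 -c "
from h import *
go(.3,.2,.43,190.1);go(.42,-.044,.43,190.1);go(.5377,-.0438,.2,190.1)"
```

```text
time_s: 0.8
ee_pos: [0.1777, 0.5207, 0.4253]
eef_rot: [3.14, 0.001, -2.968]
force: [-0.2, -0.7, 0.0]
grip_width: 0.0939
time_s 0.8
ee_pos [0.1777 0.5207 0.4253]
eef_rot [ 3.1400e+00  1.1000e-03 -2.9679e+00]
force [-0.1991 -0.7277  0.0302]
grip_width 0.0939
shift [-1.3  -6.74 -0.1 ] twist -0.02 tilt [ 8.0e-04  1.8e-03 -1.0e+00]
time_s 0.8
ee_pos [0.1777 0.5207 0.4253]
eef_rot [ 3.1400e+00  1.1000e-03 -2.9679e+00]
force [-0.1991 -0.7277  0.0302]
grip_width 0.0939
shift [ -2.82 -11.96  -0.11] twist -0.02 tilt [ 8.0e-04  1.8e-03 -1.0e+00]
time_s 0.8
ee_pos [0.1777 0.5207 0.4253]
eef_rot [ 3.1400e+00  1.1000e-03 -2.9679e+00]
force [-0.1991 -0.7277  0.0302]
grip_width 0.0939
shift [ -5.14 -12.37   4.49] twist -0.02 tilt [ 8.0e-04  1.8e-03 -1.0e+00]
```

```bash
python3 -m creep '[[[-0.15,-0.7,0],0,1],[[-0.35,-1.6,0],0,1],[[-0.5,-2.5,0],0,1],[[-0.7,-3.4,0],0,1],[[-0.9,-4.3,0],0,1],[[-1.05,-5.2,0],0,1],[[-1.2,-6.1,0],0,1],[[-1.4,-7,0],0,1],[[-1.6,-7.8,0],0,1],[[-1.8,-8.6,0],0,1],[[-2.0,-9.4,0],0,1],[[-2.2,-10.2,0],0,1]]'
python3 -c "
from h import *
go(.5377,-.0438,.2,190.1)"
```

```text
time_s: 2.0
ee_pos: [0.3749, 0.0358, 0.4225]
eef_rot: [3.141, -0.003, -2.969]
force: [1.2, 0.5, -0.6]
grip_width: 0.0941
time_s 2.0
ee_pos [0.3749 0.0358 0.4225]
eef_rot [ 3.1411e+00 -2.6000e-03 -2.9687e+00]
force [ 1.1601  0.5233 -0.6183]
grip_width 0.0941
shift [-2.94 -2.13  4.44] twist -0.02 tilt [-0.0026  0.     -1.    ]
```

```bash
ls pics
```

```text
scene0.png
top0.png
```

```bash
python3 -m creep '[[[-0.5,-0.7,0],0,1],[[-1,-1.4,0],0,1],[[-1.7,-2.1,0],0,1],[[-2.4,-2.13,0.6],0,1],[[-2.94,-2.13,1.3],0,1],[[-2.94,-2.13,2.1],0,1],[[-2.94,-2.13,2.9],0,1],[[-2.94,-2.13,3.7],0,1],[[-2.94,-2.13,4.4],0,1],[[-2.94,-2.13,4.4],0,1],[[-2.94,-2.13,4.4],0,1]]'
python3 - <<'E'
from h import *
go(.5377,-.0438,.024,190.1)
shot('wrist','w1.png'); shot('top','top1.png')
E
```

```text
time_s: 3.1
ee_pos: [0.5378, -0.0417, 0.2043]
eef_rot: [3.141, -0.002, -2.967]
force: [0.7, 0.4, 1.6]
grip_width: 0.094
time_s 3.1
ee_pos [ 0.5378 -0.0417  0.2043]
eef_rot [ 3.1411e+00 -1.6000e-03 -2.9674e+00]
force [0.653  0.407  1.5745]
grip_width 0.094
shift [ 0.   -0.04  3.61] twist -0.02 tilt [-1.7e-03  2.0e-04 -1.0e+00]
```

View pics/w1.png

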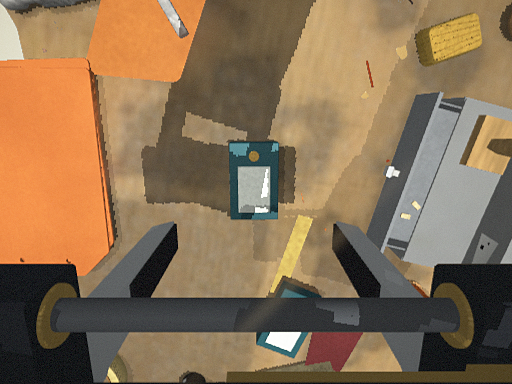

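The wrist view shows box B upright at about (254,180). It's centred between the fingertips (177 and 335) and squared up with the jaws, so I'll descend, grip and lift.

```bash
python3 -m creep '[[[0,-0.04,0.6],0,1],[[0,-0.04,1.3],0,1],[[0,-0.04,2],0,1],[[0,-0.04,2.6],0,1],[[0,-0.04,3.1],0,1],[[0,-0.04,3.4],0,1],[[0,-0.04,3.58],0,1],[[0,-0.04,3.58],0,1],[[0,-0.04,3.58],0,1]]'
python3 -m creep '[[[0,0,0],0,0],[[0,0,0],0,0],[[0,0,0],0,0],[[0,0,0],0,0],[[0,0,0],0,0],[[0,0,0],0,0],[[0,0,0],0,0],[[0,0,0],0,0],[[0,0,0],0,0],[[0,0,0],0,0]]' 30
```

```text
time_s: 4.1
ee_pos: [0.5392, -0.0438, 0.0267]
eef_rot: [-3.141, 0.002, -2.966]
force: [0.3, -1.2, 0.5]
grip_width: 0.094
time_s: 5.1
ee_pos: [0.5385, -0.0436, 0.0255]
eef_rot: [3.142, 0.0, -2.966]
force: [0.4, 1.2, 2.2]
grip_width: 0.0517
```

```bash
python3 -m creep '[[[0,0,-0.2],0,0],[[0,0,-0.5],0,0],[[0,0,-0.8],0,0],[[0,0,-1.1],0,0],[[0,0,-1.2],0,0],[[0,0,-1.2],0,0],[[0,0,-1.2],0,0],[[0,0,-1.2],0,0],[[0,0,-1.2],0,0],[[0,0,-1.2],0,0]]'
for i in 1 2 3; do python3 -m creep '[[[0,0,0],0,0],[[0,0,0],0,0],[[0,0,0],0,0]]' | grep -E 'force|width|ee_pos'; done
```

```text
time_s: 6.1
ee_pos: [0.5384, -0.0437, 0.0851]
eef_rot: [3.141, -0.001, -2.966]
force: [0.1, 0.3, -0.6]
grip_width: 0.0519
ee_pos: [0.5385, -0.0437, 0.0854]
force: [0.0, -0.3, -0.9]
grip_width: 0.0515
ee_pos: [0.5385, -0.0437, 0.0855]
force: [0.8, -0.5, -0.1]
grip_width: 0.0518
ee_pos: [0.5385, -0.0437, 0.0855]
force: [-0.2, -0.8, -1.7]
grip_width: 0.0519
```

```bash
python3 - <<'E'
from h import *
shot('scene','s2.png');o=telemetry.get_obs();print(o['tau'],o['moment'])
go(.5377,-.0438,.024,190.1)
E
```

```text
[ 1.27076069e-03 -5.60454905e+01 -3.03437054e+01 -3.34627123e-02
  6.70905900e-02  5.33429250e-05] [ 0.02335879 -0.00160557 -0.00545574]
time_s 7.05
ee_pos [ 0.5385 -0.0437  0.0855]
eef_rot [-3.1416  0.     -2.9663]
force [ 0.1202  0.0732 -0.9666]
grip_width 0.0523
shift [0.02 0.   1.23] twist -0.01 tilt [ 0. -0. -1.]
```

View pics/s2.png

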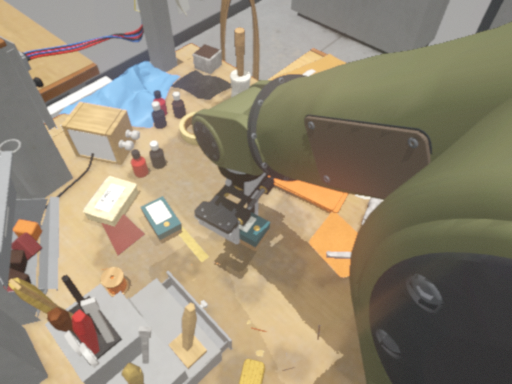

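Box B is in the air, with its shadow detached below. The wrist force averages about -0.9 N, or roughly 0.09 kg, so it looks like the light one. I'll put it back.

```bash
python3 -m creep '[[[0,0,0.3],0,0],[[0,0,0.6],0,0],[[0,0,0.85],0,0],[[0,0,1.05],0,0],[[0,0,1.15],0,0],[[0,0,1.2],0,0],[[0,0,1.2],0,0],[[0,0,1.2],0,0],[[0,0,1.2],0,0],[[0,0,1.2],0,0]]'
python3 -m creep '[[[0,0,0],0,1],[[0,0,0],0,1],[[0,0,0],0,1],[[0,0,0],0,1],[[0,0,0],0,1],[[0,0,0],0,1],[[0,0,-0.2],0,1],[[0,0,-0.6],0,1],[[0,0,-1.2],0,1],[[0,0,-2],0,1],[[0,0,-2.8],0,1],[[0,0,-3.5],0,1]]'
python3 -c "
from h import *
go(.7006,.0277,.2,166.2)"
```

```text
time_s: 8.05
ee_pos: [0.5386, -0.0437, 0.0256]
eef_rot: [-3.141, 0.0, -2.966]
force: [-0.5, -0.2, -1.4]
grip_width: 0.0516
time_s: 9.25
ee_pos: [0.5384, -0.0437, 0.2034]
eef_rot: [-3.141, 0.002, -2.966]
force: [-0.5, 0.0, -0.0]
grip_width: 0.0941
time_s 9.25
ee_pos [ 0.5384 -0.0437  0.2034]
eef_rot [-3.1410e+00  1.6000e-03 -2.9663e+00]
force [-0.4534  0.0212 -0.0312]
grip_width 0.0941
shift [-3.44  0.84  0.07] twist 2.98 tilt [ 1.7e-03 -3.0e-04 -1.0e+00]
```

```bash
python3 -m creep '[[[-0.6,0,0],0,1],[[-1.4,0,0],0.5,1],[[-2.2,0.2,0],1.2,1],[[-2.9,0.5,0],2,1],[[-3.3,0.8,0],2.7,1],[[-3.44,0.84,0],2.98,1],[[-3.44,0.84,0],2.98,1],[[-3.44,0.84,0],2.98,1],[[-3.44,0.84,0],2.98,1]]'
python3 - <<'E'
from h import *
go(.7006,.0277,.0255,166.2)
shot('wrist','w3.png')
E
```

```text
time_s: 10.15
ee_pos: [0.7002, 0.0271, 0.201]
eef_rot: [3.142, 0.0, 2.901]
force: [-0.2, 0.3, -0.1]
grip_width: 0.0943
time_s 10.15
ee_pos [0.7002 0.0271 0.201 ]
eef_rot [3.1416e+00 4.0000e-04 2.9013e+00]
force [-0.2384  0.286  -0.0631]
grip_width 0.0943
shift [-0.    0.01  3.51] twist 0.0 tilt [ 4.e-04 -1.e-04 -1.e+00]
```

View pics/w3.png

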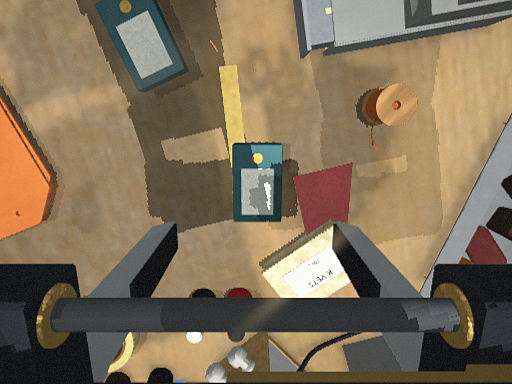

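Box A is centred at about (257,182) and squared up, and the yellow carton is well ahead of the fingers. I'll descend, grip harder (45 N) and lift.

```bash
python3 -m creep '[[[0,0.01,0.6],0,1],[[0,0.01,1.3],0,1],[[0,0.01,2],0,1],[[0,0.01,2.6],0,1],[[0,0.01,3.1],0,1],[[0,0.01,3.4],0,1],[[0,0.01,3.51],0,1],[[0,0.01,3.51],0,1],[[0,0.01,3.51],0,1],[[0,0.01,3.51],0,1]]'
python3 -m creep '[[[0,0,0],0,0],[[0,0,0],0,0],[[0,0,0],0,0],[[0,0,0],0,0],[[0,0,0],0,0],[[0,0,0],0,0],[[0,0,0],0,0],[[0,0,0],0,0],[[0,0,0],0,0],[[0,0,0],0,0]]' 45
python3 -m creep '[[[0,0,-0.2],0,0],[[0,0,-0.5],0,0],[[0,0,-0.8],0,0],[[0,0,-1.1],0,0],[[0,0,-1.2],0,0],[[0,0,-1.2],0,0],[[0,0,-1.2],0,0],[[0,0,-1.2],0,0],[[0,0,-1.2],0,0],[[0,0,-1.2],0,0]]'
for i in 1 2 3; do python3 -m creep '[[[0,0,0],0,0],[[0,0,0],0,0],[[0,0,0],0,0]]' | grep -E 'force|width|ee_pos'; done
python3 -c "
from h import *
shot('scene','s4.png');go(.64,-.3,.2,166.2)"
```

```text
time_s: 11.2
ee_pos: [0.7013, 0.0281, 0.0264]
eef_rot: [3.141, 0.002, 2.901]
force: [0.5, -0.2, 0.7]
grip_width: 0.0943
time_s: 12.2
ee_pos: [0.7007, 0.0283, 0.025]
eef_rot: [3.141, 0.0, 2.901]
force: [0.3, 1.9, -0.5]
grip_width: 0.052
time_s: 13.2
ee_pos: [0.7005, 0.0281, 0.0845]
eef_rot: [-3.141, -0.001, 2.901]
force: [0.7, -0.6, -5.7]
grip_width: 0.0519
ee_pos: [0.7007, 0.0281, 0.0849]
force: [-0.4, -0.4, -6.5]
grip_width: 0.0517
ee_pos: [0.7007, 0.0281, 0.085]
force: [-0.2, -1.2, -5.7]
grip_width: 0.0517
ee_pos: [0.7007, 0.0282, 0.085]
force: [-0.7, 0.6, -5.9]
grip_width: 0.052
time_s 14.15
ee_pos [0.7006 0.0281 0.0849]
eef_rot [-3.1416 -0.      2.9008]
force [ 0.0985  0.3706 -5.9839]
grip_width 0.0517
shift [-0.39 -6.66 -2.3 ] twist 0.0 tilt [-0.  0. -1.]
```

View pics/s4.png

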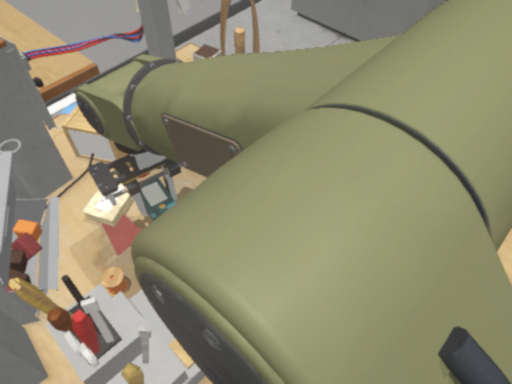

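Box A pulls about -6 N (roughly 0.6 kg), so it's the heavy one. I'll carry it to the pile.

```bash
python3 -m creep '[[[0,0,-0.3],0,0],[[0,0,-0.7],0,0],[[0,0,-1.2],0,0],[[0,0,-1.7],0,0],[[0,0,-2.1],0,0],[[0,0,-2.3],0,0],[[0,-0.2,-2.3],0,0],[[0,-0.6,-2.3],0,0],[[0,-1.1,-2.3],0,0],[[0.1,-1.6,-2.3],0,0],[[0.2,-2.1,-2.3],-0.3,0],[[0.3,-2.6,-2.3],-0.6,0]]'
python3 -c "
from h import *
go(.581,-.313,.2,189.5)"
```

```text
time_s: 15.35
ee_pos: [0.6535, -0.097, 0.1984]
eef_rot: [-3.141, -0.002, 2.985]
force: [0.5, -0.1, -6.3]
grip_width: 0.0519
time_s 15.35
ee_pos [ 0.6535 -0.097   0.1984]
eef_rot [-3.1414e+00 -2.4000e-03  2.9851e+00]
force [ 0.4745 -0.1227 -6.2564]
grip_width 0.0519
shift [ 0.76 -4.49 -0.03] twist -2.31 tilt [-2.4e-03  2.0e-04 -1.0e+00]
```

```bash
python3 -m creep '[[[0.1,-0.5,0],-0.3,0],[[0.2,-1,0],-0.6,0],[[0.3,-1.5,0],-0.9,0],[[0.4,-2,0],-1.2,0],[[0.5,-2.5,0],-1.5,0],[[0.6,-3,0],-1.8,0],[[0.7,-3.5,0],-2,0],[[0.75,-4,0],-2.2,0],[[0.76,-4.3,0],-2.3,0],[[0.76,-4.4,0],-2.3,0],[[0.76,-4.4,0],-2.3,0],[[0.76,-4.4,0],-2.3,0]]'
python3 - <<'E'
from h import *
go(.581,-.313,.2,189.5);o=telemetry.get_obs();print(o['qpos'])
shot('scene','s5.png');shot('wrist','w5.png')
c=vision.camera('top');W=cloud(c);hs=cv2.cvtColor(c['img'],cv2.COLOR_RGB2HSV)
E
```

```text
time_s: 16.55
ee_pos: [0.5829, -0.3055, 0.1995]
eef_rot: [3.141, -0.001, -2.978]
force: [-0.9, 0.8, -7.0]
grip_width: 0.0521
time_s 16.55
ee_pos [ 0.5829 -0.3055  0.1995]
eef_rot [ 3.1409e+00 -5.0000e-04 -2.9778e+00]
force [-0.8971  0.758  -6.9553]
grip_width 0.0521
shift [ 0.06 -0.14 -0.01] twist -0.01 tilt [-6.e-04  6.e-04 -1.e+00]
[-5.38430911e-01  5.63954858e-01  1.20593099e+00  1.49880026e-04
  1.37254747e+00 -2.27308706e+00]
```

View pics/s5.png

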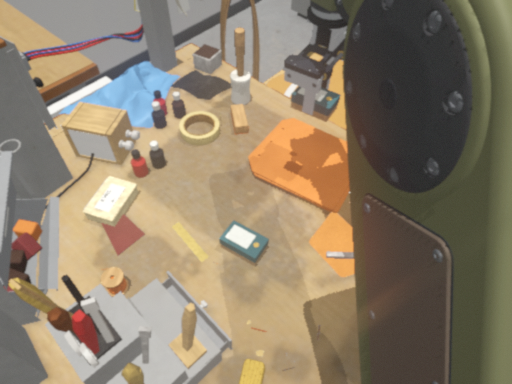

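View pics/w5.png

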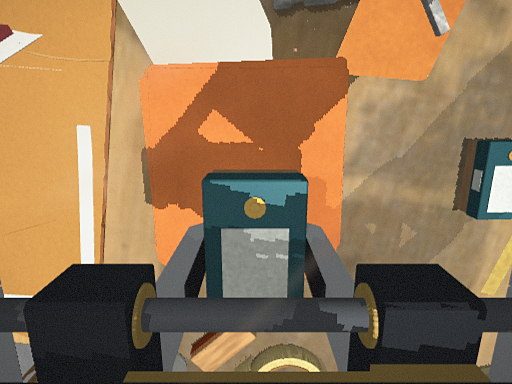

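The scene view shows the held box hanging level over the orange pile, and box B standing on the bench at about (244,241). The wrist view shows the pile spanning u≈145–347 beneath the box. I'll lower it now, slowly at the end.

```bash
python3 -m creep '[[[0.03,-0.07,0.4],0,0],[[0.06,-0.14,0.9],0,0],[[0.06,-0.14,1.4],0,0],[[0.06,-0.14,1.9],0,0],[[0.06,-0.14,2.3],0,0],[[0.06,-0.14,2.6],0,0],[[0.06,-0.14,2.8],0,0],[[0.06,-0.14,2.9],0,0],[[0.06,-0.14,3],0,0],[[0.06,-0.14,3],0,0],[[0.06,-0.14,3],0,0]]'
python3 -m creep '[[[0,0,0.04],0,0],[[0,0,0.08],0,0],[[0,0,0.1],0,0],[[0,0,0.1],0,0],[[0,0,0.1],0,0]]'
```

```text
time_s: 17.8
ee_pos: [0.5816, -0.3134, 0.0506]
eef_rot: [-3.141, 0.001, -2.977]
force: [0.1, -0.9, -6.2]
grip_width: 0.0519
time_s: 18.3
ee_pos: [0.5814, -0.3133, 0.045]
eef_rot: [-3.142, 0.0, -2.977]
force: [0.5, -0.9, -5.8]
grip_width: 0.0519
```

```bash
python3 -m creep '[[[0,0,0.02],0,0],[[0,0,0.03],0,0],[[0,0,0.04],0,0],[[0,0,0.04],0,0],[[0,0,0.04],0,0],[[0,0,0.04],0,0]]'
```

```text
time_s: 18.9
ee_pos: [0.5814, -0.3132, 0.0433]
eef_rot: [-3.142, 0.0, -2.977]
force: [-4.5, 2.8, 3.2]
grip_width: 0.0518
```

Contact: the vertical force has swung from -5.8 to +3.2 N. I'll open the fingers and retreat straight up.

```bash
python3 -m creep '[[[0,0,0],0,1],[[0,0,0],0,1],[[0,0,0],0,1],[[0,0,0],0,1],[[0,0,0],0,1],[[0,0,0],0,1],[[0,0,-0.2],0,1],[[0,0,-0.6],0,1],[[0,0,-1.2],0,1],[[0,0,-2],0,1],[[0,0,-2.8],0,1],[[0,0,-3.6],0,1]]'
python3 -m creep '[[[0.5,0,-0.5],0,1],[[1.2,0,-1],0,1],[[2,0,-1.5],0,1],[[2.8,0,-2],0,1],[[3.5,0,-2.5],0,1],[[3.5,0,-2.5],0,1],[[3.5,0,-2.5],0,1],[[3.5,0,-2.5],0,1]]'
python3 - <<'E'
from h import *
obs();shot('scene','s6.png');c=shot('top','top6.png');shot('wrist','w6.png')
W=cloud(c);hsv=cv2.cvtColor(c['img'],cv2.COLOR_RGB2HSV).astype(int)
for n,z,lo,hi,X,Y in [('A on pile',.054,.04,.07,(.5,.66),(-.4,-.23)),('B',.036,.02,.045,(.47,.6),(-.1,.02)),('pile',.018,.01,.07,(.44,.72),(-.45,-.19))]:
    m=((W[...,2]>lo)&(W[...,2]<hi)&(W[...,0]>X[0])&(W[...,0]<X[1])&(W[...,1]>Y[0])&(W[...,1]<Y[1])).astype(np.uint8)
    cs=cv2.findContours(m,0,2)[0]
    if not cs: print(n,'none');continue
    cn=max(cs,key=cv2.contourArea);P=np.array([world(c,u,v,z)[:2] for u,v in cn[:,0]]).astype(np.float32)*1000
    zz=W[...,2][m>0];print(n,[np.round(x,1) for x in cv2.minAreaRect(P)],'z',np.percentile(zz,[5,50,95]).round(4))
E
```

```text
time_s: 20.1
ee_pos: [0.5811, -0.3131, 0.2256]
eef_rot: [-3.141, 0.001, -2.977]
force: [0.1, 0.0, 0.5]
grip_width: 0.094
time_s: 20.9
ee_pos: [0.4091, -0.3416, 0.3472]
eef_rot: [3.141, -0.001, -2.977]
force: [-0.1, -0.6, -0.9]
grip_width: 0.0938
time_s 20.9
ee_pos [ 0.4091 -0.3416  0.3472]
eef_rot [ 3.1406e+00 -6.0000e-04 -2.9771e+00]
force [-0.0522 -0.5701 -0.8806]
grip_width 0.0938
A on pile [array([ 582.4, -311.3]), array([83.5, 54.2]), np.float64(9.4)] z [0.0507 0.0538 0.0563]
B [array([537.8, -44.6]), array([83.7, 53.1]), np.float64(10.0)] z [0.0325 0.0354 0.0379]
pile [array([ 582.4, -313.7]), array([244.3, 214.6]), np.float64(10.4)] z [0.0148 0.0179 0.0538]
```

View pics/top6.png

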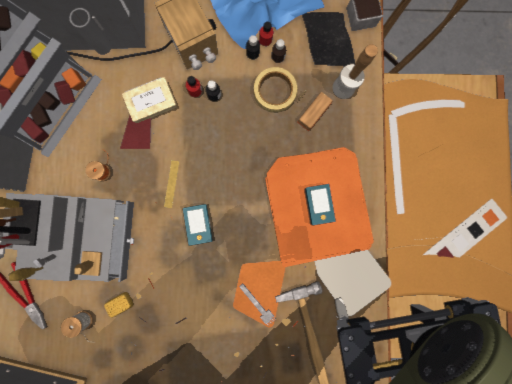

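View pics/w6.png

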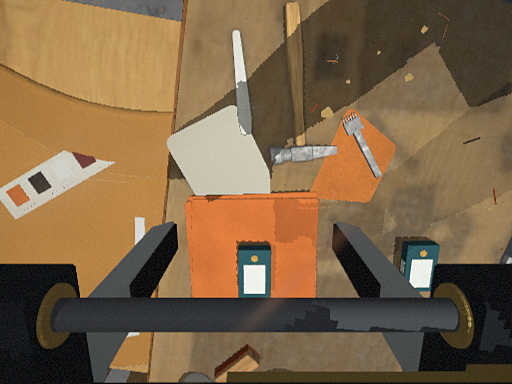

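The heavy box sits flat in the middle of the pile (top view about (319,204)). The light box stands on the bench at about (197,224), and the arm is clear of both. I'll hand the job in.

```bash
python3 -c "
from h import *
print(ctrl.hand_in())"
```

```text
the job is handed in; nothing more can be done
None
```

The heavier box is now flat on the middle of the leather pile and the lighter one is back standing on the bench. I handed the job in at about 21 s, with the gripper clear of everything.

- **Weighing:** I lifted the nearer box about 6 cm; it pulled about 0.9 N (roughly 0.09 kg), and I set it back where it stood. The farther box, lifted the same height, pulled about 6 N (roughly 0.6 kg). I took that one straight from its lift to the pile, lowered it to contact and released it.
- **Heavy box:** In the final top view its centre is about 2–3 mm from the pile's centre. Its lid is at 0.054 m, which matches 18 mm of pile plus 36 mm of box.
- **Light box:** It is within about 1 mm of its original position, with its lid at 0.035 m, so it is flat on the bench.

No check failed. The only disagreement was an early colour-only outline of the pile, which was too large because it took in something beyond the pile. I used the depth outline instead, which matched the stated size.

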